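# Press a cap home through the guard window of a tube press

### The arm

A 6-joint arm with a two-finger parallel gripper is mounted at the origin on a cart in front of the work surface, level with it; the furniture and walls round the work are solid. World frame = base frame: x ahead of the robot, y to its left, z up, the work surface at z = 0. Lengths are in m, angles in rad, forces in N, time in s.
With the tool pointing down it reaches from about 0.275 to 1 m from the base axis. Payload 8.4 kg.
Tool frame: the origin (TCP) lies on the centre line of the jaws, within the pads' length; the fingertips stand 17 mm ahead of it and the grasp point (between the pads) lies 2 mm behind it (bot.tcp_to_tips is the y of the fingertips in the tool frame, in m); y points along the fingers, z is the direction in which the jaws open and shut, and the axes are right-handed (so a half turn about y gives the same grasp; the last joint's range is limited). The gripper opens to 85 mm and grips with 20 to 120 N. Pads are 22 mm wide; open, the fingers measure 114 mm over their backs; the gripper's body (76 mm by 85 mm) begins 54 mm behind the grasp point. The pads swing forward as they close: fully open they stand 13 mm farther back than shut.
Start: joints at [-1.192, 0.353, 1.633, -0, 1.155, -0.002], TCP at [0.232, -0.58, 0.248] pointing down, gripper open.
Joint ranges: [-2.63, 2.63], [-0.92, 2.1], [0.06, 2.66], [-1.3, 4.44], [0, 2.69], [-3.02, 3.02]. Speed limits (rad/s): [2.22, 2.22, 2.79, 3.14, 3.14, 3.14].

### API

Orientations are given as a unit quaternion [x, y, z, w].
In Python, from workcell import bot, hand, kinematics, get_obs, vision, hand_in gives the robot as it stands. The module is installed in compiled form; this text tells all that it offers. Calls block until the motion is done:
- bot.reach(position, orientation): joint-space move of the TCP to a pose.
- bot.servo_line(position, ori=None, velocity=0.15): straight line of the TCP; ori=None keeps the orientation; velocity is the mean speed in m/s.
- bot.goto_joints(angles): joint-space move.
- hand.move_gripper(opening, strength=None): finger opening in m; strength is the grip in N (None keeps the last); returns when the fingers have stopped.
- bot.dwell(seconds).
- kinematics.solve_ik(position, orientation): joint angles nearest the present ones, or None.
- get_obs(): the state.
- vision.read_camera(name): name is "scene" or "top" or "wrist"; returns a dict with "frame" (384x512x3 uint8, red, green, blue), "intrinsics" (3x3 intrinsics, pixels), "dist" ([k1, k2, p1, p2, k3] as OpenCV has them; the pictures are not rectified), "view" (4x4, takes a point from world to camera coordinates). Camera axes: x right, y down, z forward; pixel columns grow to the right and rows downward; lengths in m; the calibration is good to about 2 mm. A picture is of the moment at which its call begins. There is no depth.
A pose or a line that the arm cannot do raises bot.IKError and nothing moves.
- hand_in(): hands the job in, once; it reports no verdict.
The state is a dict: "time_s": time; "joint_pos": joint angles; "joint_vel": joint speeds; "joint_efforts": joint torques, N m; "position": TCP position; "orientation": TCP orientation; "wrist_force": force on the tool from outside, world axes, zero at the start; "ft_torque": the same for the moment, N m; "gripper_width": finger opening in m.
Only numpy, scipy, OpenCV 4.12 (cv2) and the standard library are available. Lean on these libraries where they do the work, as an engineer would, in place of code of your own. Each camera call takes 0.05 s, during which the arm holds its last target.

### The job

Seat the blue cap on the tube in the capping press: reach down through the window in the yellow guard without touching the guard, press the red lever pad from above all the way down with your fingertips, and keep it fully down for about two seconds. Then let the lever spring back up and draw the hand out clear. Grasp and lift nothing, and leave the foam tray, the label roll and the sample tube beside the press where they stand.

Things in the scene. Friction and masses are not known exactly. Their poses are not given: they have to be found in the camera images.
- tube_press: The capping press: grey base plate 190 x 140 x 14 mm with an aluminium column, fixed to the worktop. Origin: centre of its underside, on the worktop. x points from the lever's pad toward the column, z up; it may be turned about z. It stands inside the guard.
- guard: Fixed safety guard over the press, parallel to it (same axes): yellow sheet top 235 x 190 mm (x, y), 6 mm thick, upper face 192 mm above the worktop, on four corner posts with clear side panes. Origin on the worktop; the outline runs x -125 to +110 mm, y -95 to +95 mm. Must not be touched.
- window (a point): Centre of the guard's only window, a rectangular cutout in the yellow top, 80 mm along the guard's x and 100 mm along its y; the point lies level with the top's upper face (four screw heads at the outer corners stand 3 mm higher). Axes as the guard's. The pad lies up to about 10 mm off the window's centre. Open gripper fingers may not fit through: go in with them shut.
- lever_pad (a point): Centre of the upper face of the lever's round red pad, 40 mm in diameter, 10 mm thick. At rest it is 182 mm above the worktop, 10 mm below the guard's upper face, under the window.
- press_lever (a joint): Lever angle, rad: 0 = up (at rest), grows as the pad is pressed down, stop at 0.20 (fully down). The hinge lies 115 mm behind the pad (toward the press's +x), so the pad sinks 23 mm in all. A spring returns it; pressing the pad takes about 3 N at the start and up to about 7 N near the stop. It does not stay down by itself.
- cap (a joint): How far the blue cap (21 mm in diameter, under the press's ram, not reachable by hand) has been pushed onto the tube, m: about 0 = loose on top, 0.006 = limit; a full stroke of the lever brings it to 0.005 or more. It stays where it is pushed.
- tube_tray: Bystander: white foam tray with red-capped tubes in it, 170 x 170 x 113 mm high, loose, on the press's right (-y) side. Origin: centre of its underside.
- label_roll: Bystander: white label roll lying flat, 58 mm across, 24 mm high, loose, on the press's left (+y) side. Origin: centre of its underside.
- sample_tube: Bystander: red-capped sample tube standing upright, 19 mm across, 96 mm high, loose, on the press's left (+y) side. Origin: centre of its underside.

How it is judged:
By the outcome, as a careful person would: the job done as asked, in the order asked, and still so for the second after the job is handed in, with the robot touching nothing.
It also fails if it takes over 42 s, if anything falls off the work surface, if the arm or the gripper's body presses on something with over 40 N, if the wrist force passes 120 N, or if a joint passes its speed limit or range.

## Working session

There is one attempt and no reset: what is moved stays moved. The work goes in short steps, each a Python script; the robot and the scene stay as the last script left them, time stands still between calls to the robot, and variables do not carry over. Pictures are saved under pics/ and viewed, and the job is handed in when it is done.

```bash
mkdir -p pics
python3 - <<'E'
from workcell import bot,hand,kinematics,get_obs,vision
import cv2,numpy as np
for n in("scene","top","wrist"):
    c=vision.read_camera(n); cv2.imwrite(f"pics/{n}0.png",c["frame"][:,:,::-1])
    print(n,c["intrinsics"].tolist(),c["dist"],np.round(c["view"],4).tolist())
o=get_obs();print(o["time_s"],o["position"],o["orientation"],o["wrist_force"],bot.tcp_to_tips,o["gripper_width"])
E
```

```text
scene [[377.6262005781008, 0.0, 253.202103942969], [0.0, 377.6262005781008, 189.11664740134626], [0.0, 0.0, 1.0]] [-0.03209472  0.          0.          0.          0.        ] [[-0.5756, 0.8177, 0.0028, 0.3582], [0.3553, 0.2532, -0.8998, -0.084], [-0.7365, -0.5169, -0.4363, 1.3428], [0.0, 0.0, 0.0, 1.0]]
top [[408.46178738737154, 0.0, 251.82724241019142], [0.0, 408.46178738737154, 198.6352654133134], [0.0, 0.0, 1.0]] [0.00770762 0.         0.         0.         0.        ] [[0.4621, -0.8868, 0.0091, -0.3051], [-0.8187, -0.4305, -0.3801, 0.5098], [0.341, 0.1682, -0.9249, 1.1249], [0.0, 0.0, 0.0, 1.0]]
wrist [[267.5800350031734, 0.0, 258.2629363826407], [0.0, 267.5800350031734, 190.92969651705997], [0.0, 0.0, 1.0]] [-0.01106954  0.          0.          0.          0.        ] [[0.3724, -0.9281, -0.0008, -0.6248], [-0.8836, -0.3548, 0.3057, -0.0402], [-0.284, -0.1131, -0.9521, 0.3799], [0.0, 0.0, 0.0, 1.0]]
0.15 [ 0.23216679 -0.57991232  0.24774803] [-0.13387792  0.69469796 -0.69396017  0.13375624] [ 0.76527748 -0.16243069  0.15993642] 0.017 0.0852977136217966
```

View pics/scene0.png

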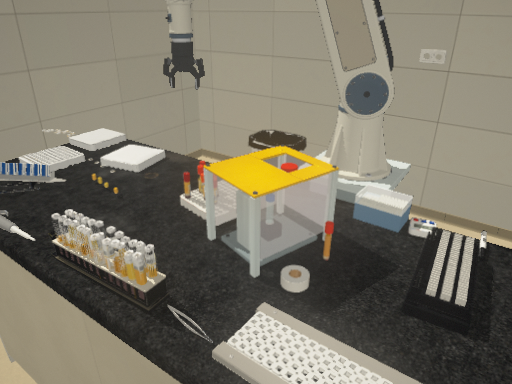

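View pics/top0.png

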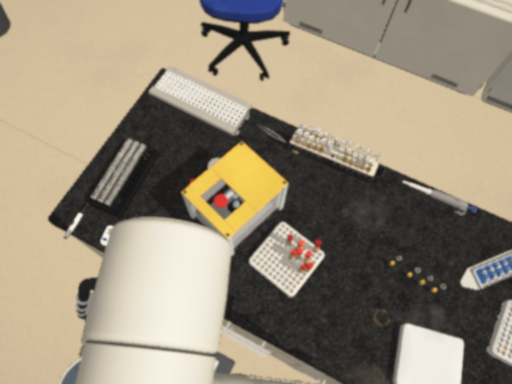

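View pics/wrist0.png

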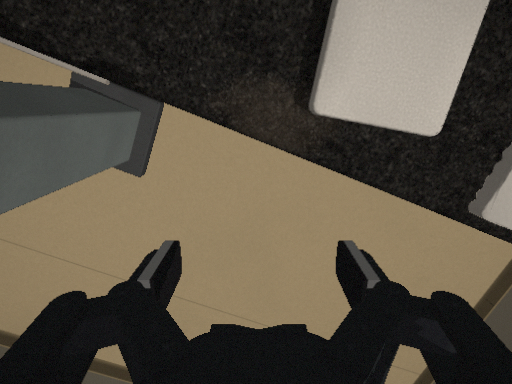

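The top view shows the yellow guard at about columns 183-287, rows 145-238, with the red pad at about (221,201). The wrist camera doesn't see the press yet. Next I'll measure the guard, window and pad in the top view.

```bash
cat > h.py <<'E'
from workcell import bot,hand,kinematics,get_obs,vision
import cv2,numpy as np
def cast(c,uv,z):
    uv=np.asarray(uv,float).reshape(-1,1,2)
    n=cv2.undistortPoints(uv,c["intrinsics"],c["dist"]).reshape(-1,2)
    R=c["view"][:3,:3];t=c["view"][:3,3];C=-R.T@t
    d=np.c_[n,np.ones(len(n))]@R
    return C+d*((z-C[2])/d[:,2])[:,None]
def proj(c,P):
    V=c["view"];r,_=cv2.Rodrigues(V[:3,:3])
    return cv2.projectPoints(np.asarray(P,float).reshape(-1,3),r,V[:3,3],c["intrinsics"],c["dist"])[0].reshape(-1,2)
def yellow(c):
    h=cv2.cvtColor(c["frame"],cv2.COLOR_RGB2HSV); return cv2.inRange(h,(18,170,120),(32,255,255))
def red(c):
    h=cv2.cvtColor(c["frame"],cv2.COLOR_RGB2HSV); return cv2.inRange(h,(0,170,90),(8,255,255))|cv2.inRange(h,(172,170,90),(180,255,255))
def measure(c,verbose=True):
    m=yellow(c)
    cs,hi=cv2.findContours(m,cv2.RETR_CCOMP,cv2.CHAIN_APPROX_NONE)
    i=max(range(len(cs)),key=lambda k:cv2.contourArea(cs[k]) if hi[0][k][3]<0 else 0)
    out=cast(c,cs[i],.192)[:,:2]
    ro=cv2.minAreaRect((out*1000).astype(np.float32))
    print("outer",ro)
    k=[j for j in range(len(cs)) if hi[0][j][3]==i and cv2.contourArea(cs[j])>50]
    for j in k:
        p=cast(c,cs[j],.192)[:,:2]; print("hole",cv2.minAreaRect((p*1000).astype(np.float32)),cv2.contourArea(cs[j]))
    r=red(c);n,l,s,ce=cv2.connectedComponentsWithStats(r)
    for a in range(1,n):
        if s[a,4]>20:
            print("red",s[a].tolist(),ce[a].round(1),cast(c,ce[a],.182)[0].round(4))
    return ro
E
python3 - <<'E'
from h import *
c=vision.read_camera("top");measure(c)
f=c["frame"][130:250,165:300];cv2.imwrite("pics/topz.png",cv2.resize(f[:,:,::-1],None,fx=5,fy=5,interpolation=cv2.INTER_CUBIC))
c=vision.read_camera("scene");measure(c)
f=c["frame"][130:290,190:350];cv2.imwrite("pics/scz.png",cv2.resize(f[:,:,::-1],None,fx=3.7,fy=3.7,interpolation=cv2.INTER_CUBIC))
E
```

```text
outer ((556.7025146484375, -576.9287719726562), (5.547573089599609, 5.0180206298828125), 17.800426483154297)
red [213, 193, 14, 14, 137] [219.8 200. ] [0.5184 0.0287 0.182 ]
red [316, 239, 5, 8, 31] [317.9 242.5] [ 0.5336 -0.2637  0.182 ]
red [292, 241, 11, 14, 65] [297.5 249.2] [ 0.4914 -0.2232  0.182 ]
red [302, 264, 10, 5, 42] [306.4 265.9] [ 0.4614 -0.2629  0.182 ]
outer ((573.6094970703125, 10.895614624023438), (197.6324462890625, 239.90760803222656), 71.9305648803711)
hole ((531.2222900390625, 27.522396087646484), (102.88430786132812, 83.81195068359375), 72.53826904296875) 553.5
red [198, 161, 7, 21, 74] [200.8 169. ] [ 0.6563 -0.1197  0.182 ]
red [281, 163, 16, 9, 108] [288.7 166.7] [0.5308 0.0332 0.182 ]
red [184, 173, 5, 9, 40] [186.1 176.7] [ 0.706  -0.1165  0.182 ]
red [325, 222, 9, 12, 86] [329.  227.4] [0.7183 0.2196 0.182 ]
```

View pics/topz.png

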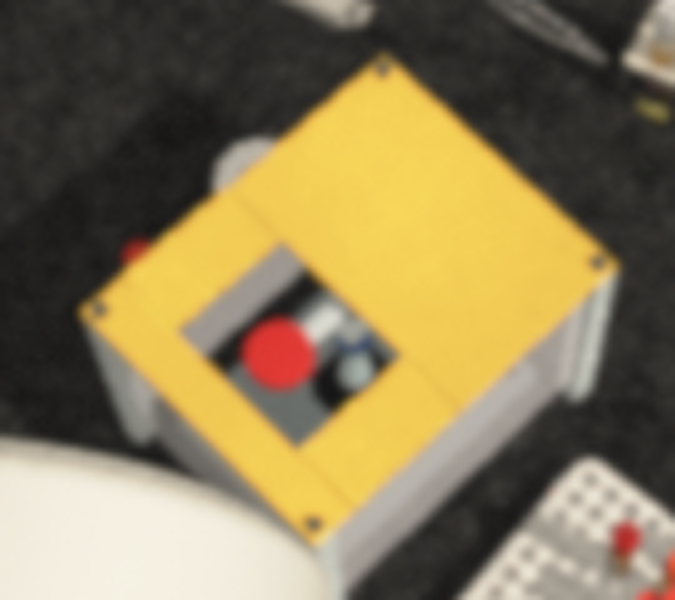

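View pics/scz.png

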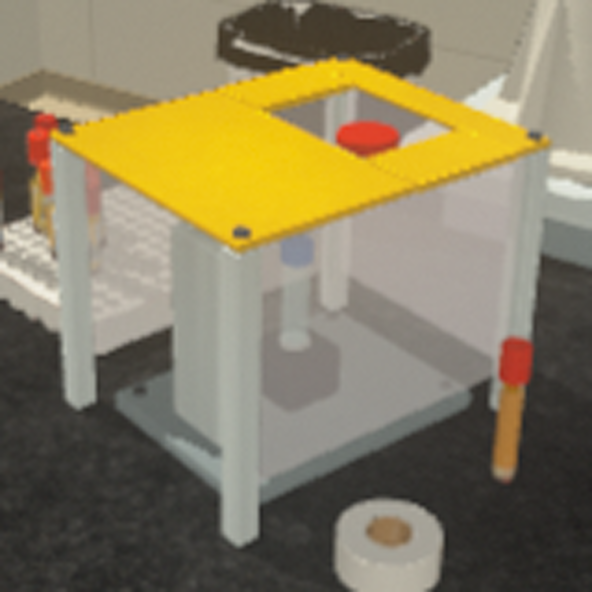

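Top-view zoom: pad in the window at full-image (220,200). Scene zoom: window edge, with the pad's top partly hidden at (289,167). The outer size of 198x240 mm matches the given 190x235 roughly, with a bias from the edge thickness. The top image needs a looser yellow threshold.

```bash
sed -i 's/(18,170,120),(32/(18,120,110),(32/' h.py
python3 - <<'E'
from h import *
from scipy.spatial.transform import Rotation as R
c=vision.read_camera("top");measure(c)
w=vision.read_camera("wrist");o=get_obs()
V=w["view"];C=-V[:3,:3].T@V[:3,3];T=R.from_quat(o["orientation"]).as_matrix()
print("cam in tool",T.T@(C-o["position"]), "dir",T.T@V[2,:3], T.round(3).tolist())
a=np.deg2rad(-18)
for s in (1,-1):
    z=s*np.array([-np.sin(a),np.cos(a),0]);y=np.array([0,0,-1.]);x=np.cross(y,z)
    q=R.from_matrix(np.c_[x,y,z]).as_quat()
    for h in(.35,.19): print(s,q.round(4).tolist(),kinematics.solve_ik([.52,.03,h],q), "toolx",x.round(2))
E
```

```text
outer ((569.21484375, 9.204765319824219), (192.99598693847656, 238.80215454101562), 71.9791030883789)
hole ((523.198486328125, 22.429798126220703), (102.35978698730469, 83.28811645507812), 72.4494857788086) 959.0
red [213, 193, 14, 14, 138] [219.8 200. ] [0.5185 0.0287 0.182 ]
red [316, 239, 5, 8, 31] [317.9 242.5] [ 0.5336 -0.2637  0.182 ]
red [292, 241, 11, 14, 65] [297.5 249.2] [ 0.4914 -0.2232  0.182 ]
red [302, 264, 10, 5, 41] [306.4 265.9] [ 0.4615 -0.2628  0.182 ]
cam in tool [-0.07833412 -0.12578963  0.00030905] dir [3.05642871e-01 9.52146086e-01 5.17193328e-04] [[-0.928, -0.0, 0.372], [-0.372, 0.0, -0.928], [0.0, -1.0, -0.0]]
1 [0.6984, -0.1106, 0.1106, -0.6984] [ 5.47485967e-02  1.02519190e-01  1.72786317e+00 -4.44089210e-16
  1.31121029e+00 -1.20188846e+00] toolx [ 0.95 -0.31  0.  ]
1 [0.6984, -0.1106, 0.1106, -0.6984] [ 5.47485967e-02  2.59725737e-01  1.91096730e+00 -4.44089210e-16
  9.70899612e-01 -1.20188846e+00] toolx [ 0.95 -0.31  0.  ]
-1 [0.1106, 0.6984, -0.6984, -0.1106] [0.0547486  0.10251919 1.72786317 0.         1.31121029 1.93970419] toolx [-0.95  0.31  0.  ]
-1 [0.1106, 0.6984, -0.6984, -0.1106] [ 5.47485967e-02  2.59725737e-01  1.91096730e+00 -4.44089210e-16
  9.70899612e-01  1.93970419e+00] toolx [-0.95  0.31  0.  ]
```

The top view gives a window centre of (0.523,0.022), size 102x83 mm (expected 100x80), yaw about -17.8°. The pad is at (0.5185,0.0287), within 8 mm of the window centre. I'll shut the gripper, raise the hand, go to a hover slightly on the robot side and look with the wrist camera.

```bash
cat >> h.py <<'E'
from scipy.spatial.transform import Rotation as Rot
def quat(deg):
    a=np.deg2rad(deg);z=np.array([-np.sin(a),np.cos(a),0]);y=np.array([0,0,-1.]);x=np.cross(y,z)
    return Rot.from_matrix(np.c_[x,y,z]).as_quat()
E
python3 - <<'E'
from h import *
hand.move_gripper(0.0)
p=get_obs()["position"];bot.servo_line([p[0],p[1],.36],velocity=.2)
a=np.deg2rad(-17.9);ux=np.array([np.cos(a),np.sin(a)])
xy=np.array([.5185,.0287])-.045*ux
bot.reach([*xy,.34],quat(-17.9))
c=vision.read_camera("wrist");measure(c);cv2.imwrite("pics/w1.png",c["frame"][:,:,::-1])
o=get_obs();print(o["time_s"],o["position"],o["gripper_width"],o["wrist_force"])
E
```

```text
outer ((522.3871459960938, 23.34844207763672), (190.9989013671875, 136.94708251953125), 72.07488250732422)
hole ((438.90802001953125, -41.978946685791016), (9.386069297790527, 10.38990306854248), 24.850160598754883) 70.0
hole ((492.56817626953125, 124.79013061523438), (10.285907745361328, 10.158690452575684), 30.404582977294922) 71.5
red [344, 186, 14, 17, 180] [350.1 194.4] [0.5237 0.1342 0.182 ]
red [241, 200, 34, 30, 805] [257.9 215.4] [0.5162 0.0281 0.182 ]
red [54, 218, 32, 27, 405] [ 69.4 231.1] [ 0.4671 -0.1895  0.182 ]
red [74, 224, 44, 33, 542] [ 95.2 241.2] [ 0.4883 -0.1666  0.182 ]
red [126, 238, 17, 16, 166] [133.8 244.9] [ 0.5069 -0.1248  0.182 ]
red [86, 263, 18, 17, 196] [ 94.6 270.8] [ 0.5248 -0.1875  0.182 ]
4.2583 [0.47587108 0.04191428 0.33999682] 0.00012406481058818185 [ 0.48626067 -0.4790242  -0.21362338]
```

View pics/w1.png

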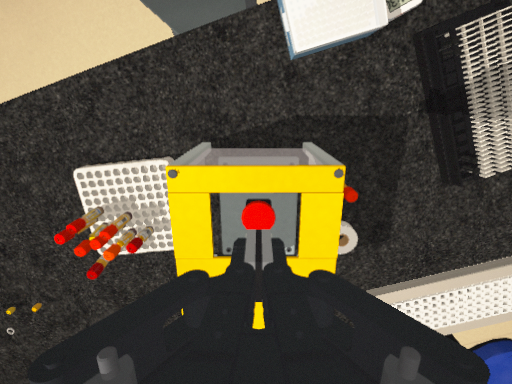

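The image shows the pad at (258,215), inside the window with its near edge at row ~192 and sides at columns ~211 and 298. The shut fingertips at row ~235 hide the far side. Guard width is 191 mm and yaw -17.9°, both as expected. I'll refine the window sides and near edge, plus a circle fit of the pad.

Run:
```python
from h import *
from scipy.optimize import least_squares
c=vision.read_camera("wrist");m=yellow(c);r=red(c)
a=np.deg2rad(-17.9);G=np.array([[np.cos(a),np.sin(a)],[-np.sin(a),np.cos(a)]])
f=lambda uv,z:(cast(c,uv,z)[:,:2]@G.T*1000).round(1)
pad0=G@[.5185,.0287]*1000;print("top-view pad",pad0,"win",G@[.5232,.0224]*1000)
for row in(205,215,225):
    x=np.where(m[row,160:350]>0)[0]+160; g=np.where(np.diff(x)>10)[0]
    P=f([(x[0]-.5,row),(x[g[0]]+.5,row),(x[g[-1]+1]-.5,row),(x[-1]+.5,row)],.192);print(row,P.tolist())
for col in(225,240,275,290):
    y=np.where(m[150:230,col]>0)[0]+150; print(col,y[0],y[-1],f([(col,y[0]-.5),(col,y[-1]+.5)],.192).tolist())
k=max(cv2.findContours(r[:,200:320],0,1)[0],key=cv2.contourArea).reshape(-1,2)+[200,0]
k=k[k[:,1]<224];P=f(k,.182)
s=least_squares(lambda q:np.hypot(*(P-q[:2]).T)-q[2],[*P.mean(0),20]);print("pad circle",s.x,abs(s.fun).max())
cv2.imwrite("pics/w1z.png",cv2.resize(c["frame"][150:270,180:340,::-1],None,fx=5,fy=5))
```

```text
top-view pad [484.58056348 186.67516572] win [490.98940387 182.12469708]
205 [[466.0, 87.6], [466.0, 133.6], [466.0, 230.9], [466.1, 278.0]]
215 [[477.8, 87.4], [477.8, 134.1], [477.9, 231.5], [477.9, 278.0]]
225 [[490.0, 87.3], [490.0, 133.4], [490.0, 230.9], [490.0, 278.1]]
225 165 192 [[420.9, 151.2], [451.6, 150.0]]
240 165 192 [[420.9, 166.8], [451.6, 166.2]]
275 165 192 [[421.0, 203.3], [451.6, 203.9]]
290 165 192 [[421.0, 218.9], [451.7, 220.0]]
pad circle [483.61376794 185.40004831  18.84343598] 1.0002377756001266
```

View pics/w1z.png

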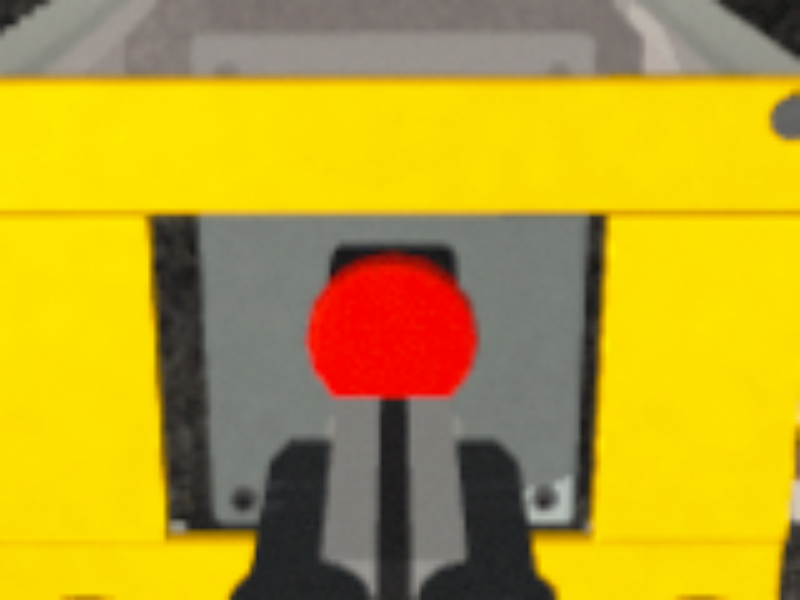

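In the guard frame (mm), the pad is at (484,186) by wrist and (484.6,186.7) by top view, with a fitted radius of 18.8 (true 20). The window spans x 451.5 to 531.5 and y 133 to 231, so the two views agree within about 1 mm. The fingers clear the near edge by about 20 mm. Going in now with force checks.

Run:
```python
from h import *
a=np.deg2rad(-17.9);G=np.array([[np.cos(a),np.sin(a)],[-np.sin(a),np.cos(a)]])
xy=G.T@[.4850,.1860];q=quat(-17.9);print(xy)
bot.servo_line([*xy,.30],ori=q,velocity=.12)
bot.dwell(.3);f0=np.array(get_obs()["wrist_force"]);print("f0",f0)
bot.servo_line([*xy,.215],velocity=.08)
def st():
    o=get_obs();return o["time_s"],o["position"],np.array(o["wrist_force"])-f0
print(st())
for z in np.arange(.203,.1889,-.002):
    bot.servo_line([*xy,z],velocity=.03);t,p,f=st();print(round(t,2),round(z,4),p.round(4),f.round(1))
    if abs(f[2])>15 or np.hypot(*f[:2])>6: print("stop");break
```

```text
[0.51869162 0.0279286 ]
f0 [-0.37917374  0.12916237  0.85724413]
(6.4833, array([0.51907507, 0.02794111, 0.21550122]), array([ 1.4178004 , -0.77418973, -1.06309503]))
7.03 0.203 [0.5186 0.0279 0.2029] [-0.1 -0.7 -0.8]
7.28 0.201 [0.5187 0.0279 0.201 ] [-0.1 -0.4 -1.2]
7.53 0.199 [0.5189 0.0279 0.1991] [ 0.2 -0.8 -0.5]
7.78 0.197 [0.5188 0.028  0.197 ] [ 0.7 -0.1  2.8]
8.03 0.195 [0.5187 0.028  0.1949] [0.7 1.3 1.1]
8.28 0.193 [0.5186 0.028  0.1929] [0.4 1.6 2.4]
8.53 0.191 [0.5186 0.028  0.1909] [-0.9  0.5  2.8]
8.78 0.189 [0.5186 0.028  0.1889] [-0.8  1.1  1.6]
```

Contact came at TCP 0.198 (expected 0.199), at about 3 N. A quick picture before the full stroke.

Run:
```python
from h import *
c=vision.read_camera("wrist");s=vision.read_camera("scene")
cv2.imwrite("pics/w2.png",np.hstack([cv2.resize(c["frame"][130:290,180:340],(400,400)),cv2.resize(s["frame"][110:270,200:360],(400,400))])[:,:,::-1])
```

```text
(no output)
```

View pics/w2.png

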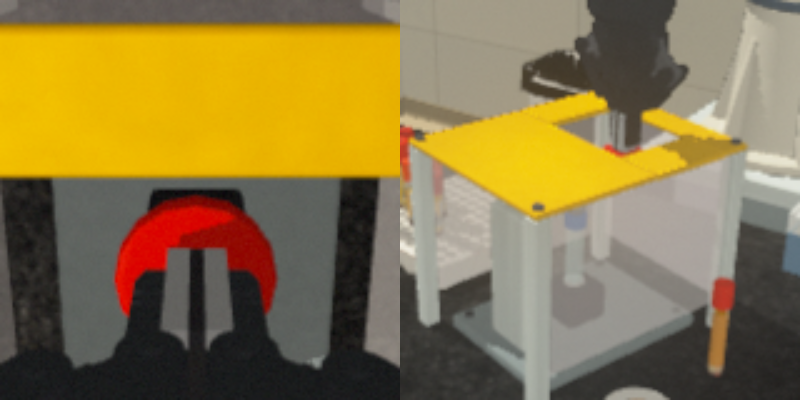

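The left part shows the fingertips centred on the pad. In the right part the wide knuckles are about 60 mm above the tips, so they stay above the guard. Now the full stroke, with the hold and release in one script.

Run:
```python
from h import *
o=get_obs();xy=[.51869,.02793]
f0=np.array([-.38,.13,.86])
def st():
    o=get_obs();return o["time_s"],o["position"],np.array(o["wrist_force"])-f0
zs=list(np.arange(.187,.1789,-.002))+list(np.arange(.178,.1709,-.001))
n=0
for z in zs:
    bot.servo_line([*xy,z],velocity=.02);bot.dwell(.05);t,p,f=st();print(round(t,2),round(z,4),p.round(4),f.round(1))
    if np.hypot(*f[:2])>10: print("lateral!");break
    if f[2]>15: break
for i in range(5):
    bot.dwell(.1);t,p,f=st();print(round(t,2),p.round(4),f.round(1))
s=vision.read_camera("scene");c=vision.read_camera("wrist")
cv2.imwrite("pics/w3.png",np.hstack([cv2.resize(c["frame"][130:290,180:340],(400,400)),cv2.resize(s["frame"][110:270,200:360],(400,400))])[:,:,::-1])
```

```text
9.18 0.187 [0.5187 0.0279 0.187 ] [-0.5  1.9  3. ]
9.48 0.185 [0.5187 0.0279 0.185 ] [-1.5  2.3  2.7]
9.78 0.183 [0.5187 0.0279 0.183 ] [-0.8  1.9  2.9]
10.08 0.181 [0.5188 0.0279 0.1811] [-0.7  1.9  3.1]
10.38 0.179 [0.5189 0.0279 0.1791] [-1.   1.2  4.7]
10.68 0.178 [0.519  0.0279 0.1782] [0.2 1.  4.2]
10.98 0.177 [0.519  0.0279 0.1772] [-0.3  1.1  5.2]
11.28 0.176 [0.5191 0.0279 0.1768] [-3.5  0.7 11.6]
11.58 0.175 [0.5192 0.0279 0.1764] [-5.9  1.2 17.4]
11.68 [0.5192 0.0279 0.1764] [-5.4  0.3 17.4]
11.78 [0.5192 0.0279 0.1764] [-5.4  1.6 18. ]
11.88 [0.5192 0.0279 0.1764] [-5.5  2.1 18. ]
11.98 [0.5192 0.0279 0.1764] [-5.3  0.6 18.3]
12.08 [0.5192 0.0278 0.1764] [-5.3  0.2 18. ]
```

View pics/w3.png

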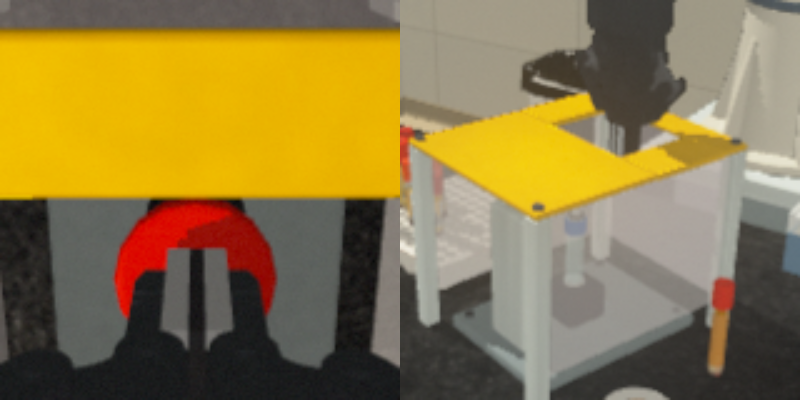

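The force jumps from 5 to 18 N at a sink of about 21-22 mm, with the tips' hinge-side edge in contact. That is the stop, not the spring. The picture shows the fingertips still centred on the pad, and the blue cap looks lower. It has been down since about 11.4 s, so I hold a little longer and release.

Run:
```python
from h import *
xy=[.51869,.02793]
bot.dwell(1.4);o=get_obs();print(o["time_s"],o["wrist_force"],o["position"])
bot.servo_line([*xy,.205],velocity=.03)
o=get_obs();print(o["time_s"],o["wrist_force"],o["position"])
bot.servo_line([*xy,.32],velocity=.1)
a=np.deg2rad(-17.9)
bot.servo_line([xy[0]-.05*np.cos(a),xy[1]-.05*np.sin(a),.34],velocity=.12);bot.dwell(.3)
o=get_obs();print(o["time_s"],o["wrist_force"],o["position"])
c=vision.read_camera("wrist");s=vision.read_camera("scene");t=vision.read_camera("top");measure(c);measure(t)
cv2.imwrite("pics/s4.png",s["frame"][:,:,::-1])
b=cv2.imread("pics/scene0.png")[:,:,::-1]
cv2.imwrite("pics/w4.png",np.hstack([cv2.resize(b[130:290,190:350],(400,400)),cv2.resize(s["frame"][130:290,190:350],(400,400))])[:,:,::-1])
k=np.abs(s["frame"][225:300,190:350].astype(int)-b[225:300,190:350]).max(2);print("bystander diff",k.max())
```

```text
13.5833 [-5.96825981  1.20801613 18.16989619] [0.51920327 0.02786272 0.17642819]
14.7333 [ 0.44157622 -1.073718   -0.37877923] [0.51846555 0.02788799 0.20471341]
16.9333 [ 0.07440631 -0.06934051 -0.67736915] [0.4713568  0.04316302 0.33964503]
outer ((519.6678466796875, 24.201698303222656), (190.8285369873047, 132.41061401367188), 72.16197204589844)
hole ((492.19580078125, 124.69105529785156), (10.420578956604004, 9.46554183959961), 29.013744354248047) 69.0
hole ((438.8414306640625, -41.7626838684082), (9.516396522521973, 9.606184959411621), 23.449861526489258) 65.5
red [344, 189, 14, 17, 179] [350.  197.6] [0.5226 0.1345 0.182 ]
red [242, 204, 33, 28, 702] [258.  217.9] [0.5144 0.0286 0.182 ]
red [54, 221, 32, 27, 408] [ 69.9 233.9] [ 0.4661 -0.1892  0.182 ]
red [74, 227, 44, 33, 551] [ 95.8 243.9] [ 0.4872 -0.1662  0.182 ]
red [127, 240, 16, 16, 165] [134.3 247.7] [ 0.5059 -0.1244  0.182 ]
red [87, 265, 17, 17, 195] [ 95.  273.3] [ 0.5235 -0.187   0.182 ]
outer ((569.4813842773438, 9.283378601074219), (193.17263793945312, 239.26023864746094), 71.97916412353516)
red [213, 193, 14, 14, 131] [219.9 200.3] [0.518 0.028 0.182]
red [316, 239, 5, 8, 30] [317.9 242.5] [ 0.5333 -0.2637  0.182 ]
red [292, 241, 11, 14, 63] [297.4 249.1] [ 0.4914 -0.2229  0.182 ]
red [302, 264, 10, 5, 40] [306.3 265.8] [ 0.4613 -0.2625  0.182 ]
bystander diff 7
```

View pics/w4.png

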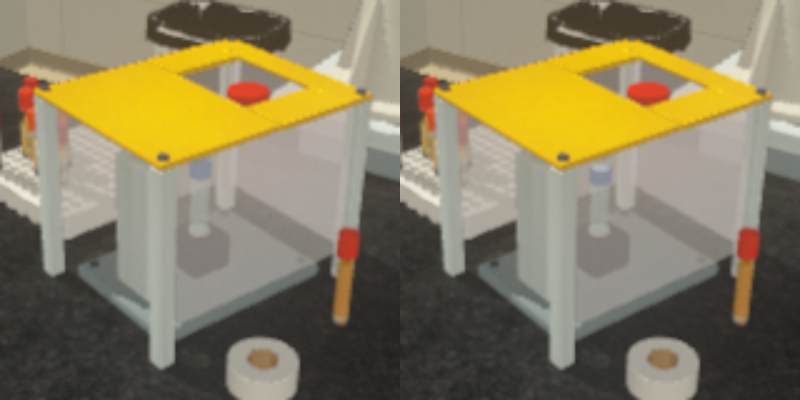

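In the before (left) and after (right) views, the blue cap sits lower after the press, at (600,170). The red pad is back up, and the roll, sample tube and tray have not moved. Handing in.

```bash
python3 -c "
from workcell import hand_in,get_obs
print(get_obs()['time_s']);hand_in()"
```

```text
17.0833
the job is handed in; nothing more can be done
```

I pressed the lever pad down to its stop with the fingers shut, held it there for about 2.2 s, then let it spring back. I drew the hand out clear above the guard and handed the job in at 17.1 s.

- **Position:** The top and wrist cameras agreed on the pad and window positions to about 1 mm. Contact came at TCP height 0.198 m, where 0.199 m was expected.
- **Full stroke:** The force stayed at about 3–5 N through the stroke, then jumped to 18 N at the stop. The fingertips had sunk about 21–22 mm by then. That is slightly under the 23 mm at the pad's centre. I took this to be the tips bearing on the hinge side of the tilted pad, but I could not read the lever angle directly.
- **Guard:** I saw no sideways force before the stop. At the stop it rose to about 6 N, which fits friction on the tilted pad. The final pictures show the guard where it was.
- **Afterwards:** The blue cap sits visibly lower, though I judged this by eye and did not measure its depth. The pad is back at its rest position, and the wrist force is back near zero. The label roll, sample tube and tray have not moved.

No check failed.

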